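# Clear a stray capacitor and set the board holder

### The job

A capacitor has been left standing under the raised board of the tilt-and-swivel board holder. Take it out and stand it upright in the empty shallow tray; then lower the board by its ball knob until it slopes 20 degrees from level, with the turntable turned so that the board is square with the holder's base plate. Leave everything else on the bench where it is.

Things in the scene. Friction and masses are not known exactly. Their poses are not given: they have to be found in the camera images.
- holder: Base plate of the board holder: dark steel, square, 190 x 190 x 10 mm, fixed to the bench. Origin: centre of its underside, on the bench; the swivel axis is its vertical z axis; its x axis points away from the side on which the knob hangs when the holder is square. On it turns an aluminium turntable disc, 184 mm across, whose top is 22 mm above the bench.
- swivel (a joint): Turntable angle in rad about the vertical through the base plate's centre, anticlockwise from above positive, range -1 to 1; 0 = board square with the base plate. Stiff (0.25 N m), stays where it is left.
- tilt (a joint): Board angle in rad: 0 = level, grows as the knob end rises, range 0 to 1.4; 20 degrees = 0.349. The hinge axis is horizontal, along the turntable's y, 80 mm from the swivel axis on its +x side and 50 mm above the bench. Stiff (0.65 N m, needs about 2 to 6 N at the knob), stays where it is left.
- tilt_hinge (a point): Middle of the board's hinge axis, 50 mm above the bench; turns with the turntable; its y axis lies along the hinge axis, its x axis points away from the knob side. The board frame is aluminium, 128 mm wide, reaches 155 mm from the hinge, from 4 mm below to 8 mm above the hinge plane; the red relay board on it has parts up to 36 mm above that plane.
- knob (a point): Centre of the black ball knob, 24 mm in diameter, on a 10 mm stem in the middle of the board frame's free edge; 190 mm from the hinge axis, in the hinge plane.
- capacitor: Round can capacitor standing upright on the turntable under the raised board: black with an aluminium top, 35 mm in diameter, 66 mm high, 90 g. Origin: centre of its underside; z axis up through its top. The board cannot come down to 20 degrees while it is there.
- tray: Empty shallow grey plastic tray, 110 x 110 mm, 20 mm high, walls and floor 4 mm thick, fixed to the bench. Origin: centre of its underside.
- tub: Bystander: white round tub of screws, 114 mm across, 59 mm high. Origin: centre of its underside.
- spare_board: Bystander: loose red relay board, 130 x 110 mm, 32 mm high. Origin: centre of its underside.
- relay_a: Bystander: small white relay, 30 x 22 x 32 mm, beside the holder on its -y side. Origin: centre of its underside.
- relay_b: Bystander: a like relay beside the holder on its +y side. Origin: centre of its underside.
- screwdriver: Bystander: screwdriver lying on the bench. Origin: middle of its underside.
- tape: Bystander: roll of amber tape lying flat, 90 mm across, 24 mm high. Origin: centre of its underside.
- cleaner: Bystander: bottle, 48 mm in diameter, 140 mm high, beyond the holder. Origin: centre of its underside.

How it is judged:
On the way, in this order (a step that is already met when the one before it is completed fails the run):
1. the capacitor stands upright in the tray (x of capacitor in the frame of tray between -0.04 and 0.04 m and y of capacitor in the frame of tray between -0.04 and 0.04 m and z of capacitor in the frame of tray below 0.01 m and angle between capacitor's own z axis and vertical below 0.12 rad and linear speed of capacitor below 0.03 m/s), for 0.2 s.
2. the board is at 20 degrees and square with the base plate (value of joint tilt between 0.279 and 0.419 rad and value of joint swivel between -0.087 and 0.087 rad), for 0.2 s.
At the end, for the whole second after the job is handed in: The capacitor stands on the tray's floor, its axis within 40 mm of the tray's middle along each side and within 0.12 rad of vertical, at rest; the board is still, at 20 degrees from level (0.349 rad, give or take 0.07) and square with the base plate (swivel 0, give or take 0.087 rad) (all of step 1 and all of step 2 and velocity of joint tilt between -0.05 and 0.05 rad/s and velocity of joint swivel between -0.05 and 0.05 rad/s); the robot touches nothing.
It fails at once if a bystander (tub, spare board, relay, screwdriver, tape or bottle) is moved more than 25 mm (distance of any of tub, spare_board, relay_a, relay_b, screwdriver, tape, cleaner from where it was at the start of the episode above 0.025 m).
It also fails if it takes over 58 s, if anything falls off the work surface, if the arm or the gripper's body presses on something with over 40 N, if the wrist force passes 120 N, or if a joint passes its speed limit or range.

### The arm

A 6-joint arm with a two-finger parallel gripper is mounted at the origin on the work surface. World frame = base frame: x ahead of the robot, y to its left, z up, the work surface at z = 0. Lengths are in m, angles in rad, forces in N, time in s.
With the tool pointing down it reaches from about 0.275 to 0.85 m from the base axis. Payload 19 kg.
Tool frame: the origin (TCP) lies midway between the tips of the shut fingers; the grasp point (between the pads) lies manip.grip_depth behind it (manip.grip_depth is the distance from the TCP to the grasp point, in m); z points along the fingers, y is the line along which they close (so a half turn about z gives the same grasp; the last joint's range is limited). The gripper opens to 85 mm and grips with 20 to 120 N. Pads are 22 mm wide; open, the fingers measure 114 mm over their backs; the gripper's body (76 mm by 85 mm) begins 54 mm behind the grasp point. The pads swing forward as they close: fully open they stand 13 mm farther back than shut.
Start: joints at [0.986, 0.15, 1.437, -0, 1.554, -0.134], TCP at [0.251, 0.518, 0.231] pointing down, gripper open.
Joint ranges: [-2.8, 2.8], [-0.68, 2.1], [0.12, 2.68], [-1.39, 4.53], [0.16, 2.79], [-2.81, 2.81]. Speed limits (rad/s): [1.89, 1.89, 2.22, 3.01, 3.01, 3.01].

### API

Orientations are given as a unit quaternion [x, y, z, w].
In Python, from workcell import sensors, vision, workorder, manip gives the robot as it stands.
- The arm moves only by the tool play_rows, never from a script. Its argument "increments" is a list that holds one entry, the list of rows, each a list of 4 numbers: the shift along the tool's x, y, z in units of 25 mm (1.0 is 25 mm), then the turn about the tool's z in degrees. A call has 1 to 20 rows; each row is the pose to reach, as a shift and turn from the pose commanded when the call began, along the tool's axes at that moment; what a row does not reach only later rows make up. A row lasts 1/12 s, in which the tool goes at most 41.7 mm and 7.16 degrees, less where a joint would pass 70% of its speed; a pose out of reach is approached as far as the arm can. A call with a gripper value outside its range is refused whole. "gripper" is the gripper's target within -1 to 1 (fully open at 1, half-way at 0, shut at -1), set as the call begins (left out, the last holds). The fingers move at their own pace and stop on an object; "force" is the grip in N (left out, the last holds). Time passes only in rows, so rows that repeat a pose let the fingers close. It gives the time, the measured TCP pose, the force, the opening and the grip force at its end, in the units of the state.
- sensors.sense(): the state, without advancing time (a new reading comes with each control period).
- vision.camera(name): name is "scene" or "top" or "wrist"; returns a dict with "color" (480x640x3 uint8, red, green, blue), "vertical_fov" (degrees; the focal length in pixels is half the picture's height over the tangent of half this angle, whatever the lens; pixels are square), "cx", "cy" (the principal point, pixels), "dist_coeffs" ([k1, k2, p1, p2, k3] as OpenCV has them; the pictures are not rectified), "rvec" (rotation vector, rad) and "tvec" (3), from world to camera coordinates, as OpenCV has them; the wrist camera has in their place "hand_eye" (4x4, takes a point from camera to tool coordinates, whose origin is the TCP and whose axes are the flange's). Camera axes: x right, y down, z forward; pixel columns grow to the right and rows downward; lengths in m; the calibration is good to about 2 mm. A picture is of the moment at which its call begins: read the wrist's pose just before it. There is no depth.
- workorder.close_job(): hands the job in; it is judged then, once.
The state is a dict: "time_s": time; "joint_pos": joint angles; "dq": joint speeds; "effort": joint torques, N m; "eef_pos": TCP position; "orientation": TCP orientation; "ft_force": force on the tool from outside, world axes, zero at the start; "wrist_torque": the same for the moment, N m; "width": finger opening in m; "grasp_force": force on a finger pad.
Only numpy, scipy, OpenCV 4.12 (cv2) and the standard library are available. Lean on these libraries where they do the work, as an engineer would, in place of code of your own. Each camera call takes 0.05 s, during which the arm holds its last target. There are 200 camera calls.

## Working session

There is one attempt and no reset: what is moved stays moved. The work goes in short steps, Python scripts to look and compute and a tool call to move; the robot and the scene stay as the last step left them, time stands still between calls to the robot, and variables do not carry over. Pictures are saved under pics/ and viewed, at most 10 in all, crops included, and the job is handed in when it is done.

Besides the shell and the picture viewer there is one more tool, called after ">>>" by a JSON object that holds its "method" and its "body", one argument or row to a line. play_rows: Moves the arm, as the interface text tells. Its arguments: {"type":"object","properties":{"increments":{"type":"array","items":{"type":"array","items":{"type":"array","items":{"type":"number"}}}},"gripper":{"type":"number"},"force":{"type":"number"}},"required":["increments"]}

```bash
ls; mkdir -p pics
cat > h.py <<'E'
import numpy as np, cv2
from workcell import sensors, vision, workorder, manip
def grab(n,save=None):
    c=vision.camera(n)
    if save: cv2.imwrite('pics/'+save,cv2.cvtColor(c['color'],cv2.COLOR_RGB2BGR))
    f=240/np.tan(np.radians(c['vertical_fov'])/2)
    c['K']=np.array([[f,0,c['cx']],[0,f,c['cy']],[0,0,1]]);c['d']=np.array(c['dist_coeffs'],float)
    if 'rvec' in c:
        c['R']=cv2.Rodrigues(np.array(c['rvec'],float))[0];c['t']=np.array(c['tvec'],float).ravel()
    return c
def ray(c,px):
    u=cv2.undistortPoints(np.array(px,float).reshape(-1,1,2),c['K'],c['d']).reshape(-1,2)
    d=np.c_[u,np.ones(len(u))]@c['R']; o=-c['R'].T@c['t']
    return o,d
def onz(c,px,z):
    o,d=ray(c,px); return o+d*((z-o[2])/d[:,2])[:,None]
def proj(c,P):
    return cv2.projectPoints(np.array(P,float).reshape(-1,1,3),c['R'],c['t'],c['K'],c['d'])[0].reshape(-1,2)
def tri(c1,p1,c2,p2):
    o1,d1=ray(c1,p1);o2,d2=ray(c2,p2);out=[]
    for a,b in zip(d1,d2):
        s=np.linalg.lstsq(np.c_[a,-b],o2-o1,rcond=None)[0]
        q,r=o1+a*s[0],o2+b*s[1];out.append(np.r_[(q+r)/2,np.linalg.norm(q-r)])
    return np.array(out)
E
python3 - <<'E'
from h import *
for n in('scene','top'):
    c=grab(n,n+'0.png');print(n,-c['R'].T@c['t'],c['R'][2])
s=sensors.sense();print(s['eef_pos'],s['orientation'],s['time_s'],manip.grip_depth,dir(manip))
E
```

```text
pics
scene [ 1.31037662 -0.17113184  0.64160375] [-0.74119206  0.29714054 -0.60194836]
top [0.39837417 0.0782242  1.3295892 ] [ 0.1410317   0.01161242 -0.98993697]
[0.25041408 0.51736822 0.23075355] [ 2.23481978e-01  9.74707911e-01 -5.04916931e-04 -1.96291527e-04] 0.1 0.0187 ['IKError', '__class__', '__delattr__', '__dict__', '__dir__', '__doc__', '__eq__', '__format__', '__ge__', '__getattribute__', '__getstate__', '__gt__', '__hash__', '__init__', '__init_subclass__', '__le__', '__lt__', '__module__', '__ne__', '__new__', '__reduce__', '__reduce_ex__', '__repr__', '__setattr__', '__sizeof__', '__str__', '__subclasshook__', '__weakref__', 'grip_depth']
```

View pics/scene0.png

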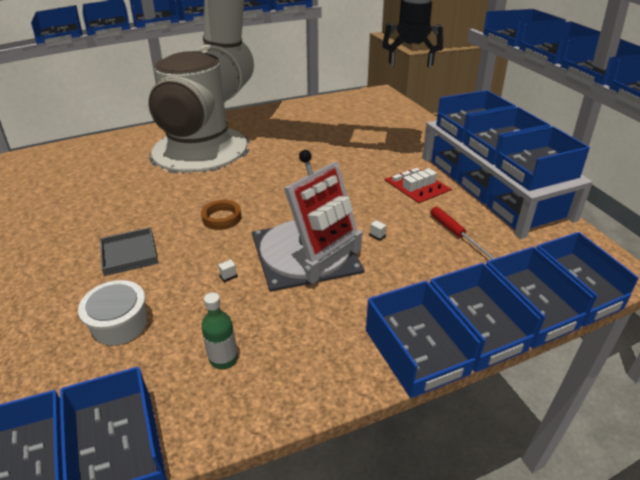

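View pics/top0.png

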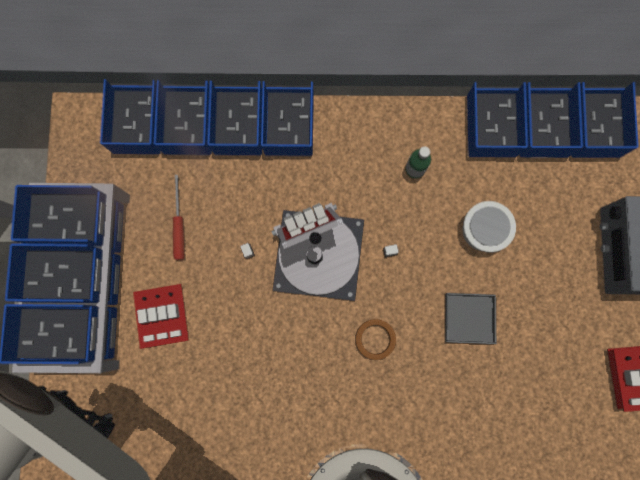

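The scene view shows the raised board with the knob at (305,156), and the tray at (128,250). In the top view the holder is around (320,255), the knob about (315,239), a can-like top about (315,256) and the tray about (470,319). Next I measure and zoom in.

Run:
```python
from h import *
t=grab('top');s=grab('scene')
im=cv2.cvtColor(t['color'],cv2.COLOR_RGB2BGR)
a=cv2.resize(im[195:315,260:380],None,fx=5,fy=5,interpolation=cv2.INTER_CUBIC)[:, :]
im2=cv2.cvtColor(s['color'],cv2.COLOR_RGB2BGR)
b=cv2.resize(im2[140:300,245:298+77],None,fx=600/160*1,fy=600/160,interpolation=cv2.INTER_CUBIC)
b=cv2.resize(im2[140:300,245:375],(200*2,492));
cv2.imwrite('pics/z1.png',np.hstack([cv2.resize(a,(400,400)),cv2.resize(b,(325,400))]))
print('knob',tri(t,[(315,239)],s,[(305.5,156)]))
h=cv2.cvtColor(t['color'],cv2.COLOR_RGB2HSV)
# tray / plate: low-saturation dark regions
m=((h[...,1]<70)&(h[...,2]<120)).astype(np.uint8)
for nm,(x0,y0,x1,y1),z in(('tray',(430,280,510,360),.02),('plate',(262,200,376,310),.01)):
    w=np.zeros_like(m);w[y0:y1,x0:x1]=m[y0:y1,x0:x1]
    if nm=='plate': w[y0:y1,x0:x1]=(h[y0:y1,x0:x1,1]<70)
    w=cv2.morphologyEx(w,cv2.MORPH_OPEN,np.ones((3,3)))
    cs=cv2.findContours(w,0,2)[0];k=max(cs,key=cv2.contourArea)
    P=onz(t,cv2.convexHull(k).reshape(-1,2)+0.0,z)[:,:2].astype(np.float32)
    print(nm,cv2.minAreaRect(P),cv2.boxPoints(cv2.minAreaRect(cv2.convexHull(k))))
for n,p in(('relL',(247,251)),('relR',(391,251))):print(n,onz(t,[p],.03))
print('captop?',onz(t,[(315,256)],.088))
```

```text
knob [[0.5626859  0.10972013 0.22222555 0.00382776]]
tray ((0.4178006649017334, -0.2357930988073349), (0.11223990470170975, 0.10985347628593445), 88.90504455566406) [[445.      342.99997]
 [445.      292.99997]
 [496.      292.99997]
 [496.      342.99997]]
plate ((0.5726370811462402, 0.11314461380243301), (0.2071198672056198, 0.21786144375801086), 83.92073059082031) [[265.37805 290.59756]
 [275.79266 196.86583]
 [365.0244  206.78046]
 [354.6098  300.5122 ]]
relL [[0.56131298 0.26661273 0.03      ]]
relR [[ 0.56496156 -0.05902913  0.03      ]]
captop? [[0.54479786 0.11096344 0.088     ]]
```

View pics/z1.png

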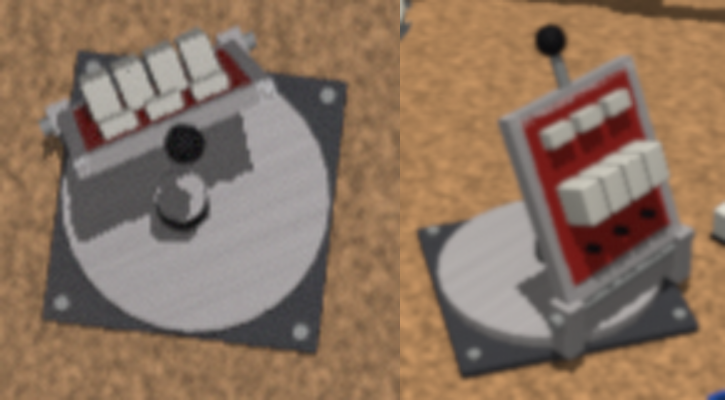

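The zoom shows the cap top at about top-px (314.6,255), the knob at (315.2,238), and plate corners at (283.4,210.6), (364.1,219.9), (354.8,300.9) and (272.9,291). The board is swivelled about +30° from the plate. The knob hangs almost over the can, so I'll raise the board further first to make room for the gripper.

```bash
cat >> h.py <<'E'
def dark(c,box,v):
    x0,y0,x1,y1=box;g=c['color'][y0:y1,x0:x1].max(2)<v
    n,l,st,ce=cv2.connectedComponentsWithStats(g.astype(np.uint8));
    return [(st[i,4],ce[i]+[x0,y0]) for i in range(1,n) if st[i,4]>15]
def delta(target,yaw_y=None):
    "shift (25 mm units) and turn from the present pose"
    from scipy.spatial.transform import Rotation as R
    s=sensors.sense();r=R.from_quat(s['orientation']).as_matrix()
    d=r.T@(np.array(target)-s['eef_pos'])/.025
    tr=None
    if yaw_y is not None:
        cur=np.degrees(np.arctan2(r[1,1],r[0,1])); tr=-((yaw_y-cur+90)%180-90)
    return d.round(3),tr,np.round(s['eef_pos'],4)
E
python3 - <<'E'
from h import *
t=grab('top');s=grab('scene')
P=onz(t,[(283.4,210.6),(364.1,219.9),(354.8,300.9),(272.9,291)],.01)
print(P.round(4),[np.linalg.norm(P[i]-P[i-1]).round(4) for i in range(4)])
C=P.mean(0)[:2];print('C',C)
e=(P[0]+P[1]-P[2]-P[3]);yaw=np.degrees(np.arctan2(e[1],e[0]));print('plate yaw',yaw)
kt=dark(t,(305,228,326,248),45);ks=dark(s,(295,146,316,166),45);print(kt,ks)
pt=max(kt,key=lambda q:q[0])[1];ps=max(ks,key=lambda q:q[0])[1]
k=tri(t,[pt],s,[ps])[0];print('knob',k)
print('tilt',np.arcsin((k[2]-.05)/.19))
B=onz(t,[(260+82/3.333,195+168/3.333),(260+267/3.333,195+92/3.333)],.05+.155*np.sin(np.arcsin((k[2]-.05)/.19)))
d=B[0]-B[1];print('edge',np.linalg.norm(d),'board y dir',np.degrees(np.arctan2(d[1],d[0])))
print('cap',onz(t,[(314.6,255)],.088))
print('plate top bottle/tub', onz(t,[(489,228)],.059))
E
```

```text
[[0.6593 0.1879 0.01  ]
 [0.6393 0.0007 0.01  ]
 [0.4526 0.0213 0.01  ]
 [0.4728 0.2077 0.01  ]] [np.float64(0.1875), np.float64(0.1883), np.float64(0.1879), np.float64(0.1875)]
C [0.55597811 0.1043808 ]
plate yaw -6.168756950730248
[(np.int32(97), array([314.93814433, 238.01030928]))] [(np.int32(94), array([304.71276596, 155.87234043]))]
knob [0.56408329 0.10882529 0.22346513 0.00169631]
tilt 1.1505153909192734
edge 0.11944997140089013 board y dir 113.23536554307647
cap [[0.54696187 0.11185914 0.088     ]]
plate top bottle/tub [[ 0.61498223 -0.27220322  0.059     ]]
```

Run:
```python
from h import *
print(delta([.563,.108,.290],113.2));print(sensors.sense()['joint_pos'])
```

```text
(array([-18.388,  -9.298,  -2.354]), np.float64(-49.02812164351781), array([0.2505, 0.5175, 0.2311]))
[ 9.86012739e-01  1.50668300e-01  1.43758790e+00  2.78889085e-05
  1.55379658e+00 -1.33998286e-01]
```

>>> {"method": "play_rows", "body": {
  "increments": [
    [[0, 0, -2.4, 0], [-1, -0.5, -2.4, -3], [-2.2, -1.1, -2.4, -7], [-3.4, -1.7, -2.4, -11], [-4.6, -2.3, -2.4, -15], [-5.8, -2.9, -2.4, -19], [-7, -3.5, -2.4, -23], [-8.2, -4.1, -2.4, -27], [-9.4, -4.8, -2.4, -31], [-10.6, -5.4, -2.4, -35], [-11.8, -6, -2.4, -39], [-13, -6.6, -2.4, -43], [-14.2, -7.2, -2.4, -47], [-15.4, -7.8, -2.4, -49], [-16.6, -8.4, -2.4, -49], [-17.6, -8.9, -2.4, -49], [-18.2, -9.2, -2.4, -49], [-18.4, -9.3, -2.4, -49], [-18.4, -9.3, -2.4, -49], [-18.4, -9.3, -2.4, -49]]
  ],
  "gripper": 1,
  "force": 40
}}

```text
time_s: 1.97
eef_pos: [0.5629, 0.1085, 0.2913]
orientation: [-0.201, 0.98, 0.0, -0.0]
ft_force: [0.9, 0.4, -0.3]
width: 0.0858
grasp_force: 0.0
```

Run:
```python
from h import *
print(delta([.563,.108,.210],113.2));print(np.round(sensors.sense()['joint_pos'],2))
w=grab('wrist','w1.png');print(np.round(w['hand_eye'],3),w['K'][0,0])
```

```text
(array([ 3.000e-03, -2.200e-02,  3.251e+00]), np.float64(-0.021165200271028084), array([0.5629, 0.1085, 0.2913]))
[ 0.06  0.13  1.34  0.    1.67 -1.92]
[[ 0.    -0.952 -0.306  0.078]
 [ 1.     0.     0.    -0.001]
 [-0.    -0.306  0.952 -0.143]
 [ 0.     0.     0.     1.   ]] 377.87088360654315
```

View pics/w1.png

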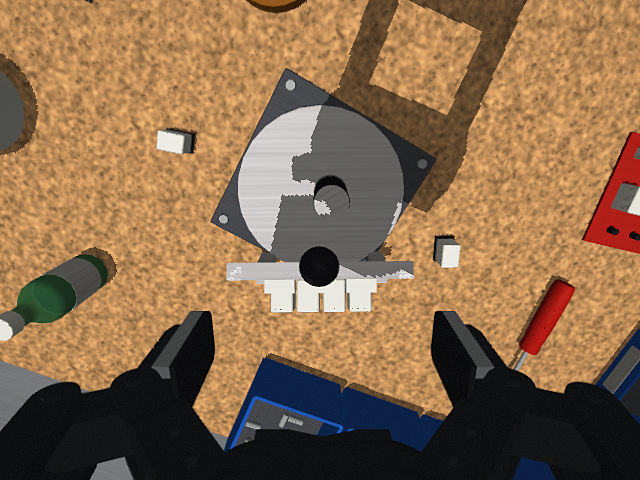

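The wrist view shows the knob at (319,266) and the can's aluminium top at about (332,198). The board edge is level in the picture, so the yaw is right.

```bash
cat >> h.py <<'E'
def wrist(save=None):
    from scipy.spatial.transform import Rotation as R
    s=sensors.sense();c=grab('wrist',save)
    T=np.eye(4);T[:3,:3]=R.from_quat(s['orientation']).as_matrix();T[:3,3]=s['eef_pos']
    M=np.linalg.inv(T@np.array(c['hand_eye']));c['R']=M[:3,:3];c['t']=M[:3,3]
    return c
E
python3 - <<'E'
from h import *
w=wrist()
kb=max(dark(w,(290,240,350,295),40),key=lambda q:q[0]);print(kb)
t=grab('top');print('knob',tri(t,[(314.94,238.0)],w,[kb[1]]),onz(w,[kb[1]],.2235))
print('cap',onz(w,[(332,198)],.088))
# turntable disc centre, from ellipse extents on z=.022
print('disc',onz(w,[(237,190),(404,190),(321,104)],.022))
p=onz(w,[(289,70),(435,160),(212,221)],.01);print(p,(p[1]+p[2])/2)
E
```

```text
(np.int32(1231), array([318.03168156, 265.92770106]))
knob [[0.56185126 0.10636518 0.24101478 0.00269074]] [[0.56893598 0.10772337 0.2235    ]]
cap [[0.55132042 0.11275833 0.088     ]]
disc [[0.59564641 0.02006094 0.022     ]
 [0.5232819  0.18860269 0.022     ]
 [0.47745903 0.06981192 0.022     ]]
[[0.45956278 0.02618292 0.01      ]
 [0.48080237 0.20820334 0.01      ]
 [0.64433816 0.00368821 0.01      ]] [0.56257026 0.10594578 0.01      ]
```

>>> {"method": "play_rows", "body": {
  "increments": [
    [[-0.1, 0, 0.8, 0], [-0.1, 0, 1.6, 0], [-0.1, 0, 2.4, 0], [-0.1, 0, 3, 0], [-0.1, 0, 3.2, 0], [-0.1, 0, 3.2, 0], [-0.1, 0, 3.2, 0]]
  ]
}}

```text
time_s: 2.7
eef_pos: [0.5656, 0.1093, 0.2122]
orientation: [-0.201, 0.98, -0.0, 0.0]
ft_force: [0.8, -0.1, 0.1]
width: 0.0854
grasp_force: 0.0
```

>>> {"method": "play_rows", "body": {
  "increments": [
    [[0, 0, 0, 0], [0, 0, 0, 0], [0, 0, 0, 0], [0, 0, 0, 0], [0, 0, 0, 0], [0, 0, 0, 0], [0, 0, 0, 0], [0, 0, 0, 0], [0, 0, 0, 0], [0, 0, 0, 0]]
  ],
  "gripper": -1,
  "force": 40
}}

```text
time_s: 3.53
eef_pos: [0.5661, 0.1078, 0.2118]
orientation: [-0.2, 0.98, -0.001, 0.0]
ft_force: [1.9, -8.8, 4.4]
width: 0.0214
grasp_force: 39.0
```

>>> {"method": "play_rows", "body": {
  "increments": [
    [[-0.2, 0, -0.1, 0], [-0.4, 0, -0.18, 0], [-0.6, 0, -0.25, 0], [-0.8, 0, -0.32, 0], [-1, 0, -0.38, 0], [-1.2, 0, -0.43, 0], [-1.4, 0, -0.47, 0], [-1.6, 0, -0.5, 0], [-1.6, 0, -0.5, 0], [-1.6, 0, -0.5, 0]]
  ]
}}

```text
time_s: 4.37
eef_pos: [0.6028, 0.1244, 0.2238]
orientation: [-0.201, 0.98, -0.0, 0.0]
ft_force: [4.4, -2.8, -1.4]
width: 0.0215
grasp_force: 39.7
```

>>> {"method": "play_rows", "body": {
  "increments": [
    [[-0.1, 0, -0.01, 0], [-0.2, 0, -0.03, 0], [-0.25, 0, -0.03, 0], [-0.25, 0, -0.03, 0]]
  ]
}}

```text
time_s: 4.7
eef_pos: [0.6073, 0.1271, 0.2244]
orientation: [-0.201, 0.98, 0.0, -0.001]
ft_force: [-9.5, -1.6, 1.9]
width: 0.0212
grasp_force: 40.0
```

>>> {"method": "play_rows", "body": {
  "increments": [
    [[0, 0, 0, 0], [0, 0, 0, 0], [0, 0, 0, 0], [0, 0, 0, 0], [0, 0, -0.5, 0], [0, 0, -1.5, 0], [0, 0, -2.5, 0], [0.8, 0, -3, 0], [2, 0, -3, 0], [3, 0, -3, 0], [3, 0, -3, 0]]
  ],
  "gripper": 1
}}

```text
time_s: 5.62
eef_pos: [0.5365, 0.0966, 0.3018]
orientation: [-0.201, 0.98, -0.0, 0.001]
ft_force: [-0.1, -0.7, -0.3]
width: 0.0854
grasp_force: 0.0
```

Run:
```python
from h import *
w=wrist('w2.png');grab('scene','s2.png')
a=cv2.imread('pics/w2.png')[:, 100:540];b=cv2.imread('pics/s2.png')[130:300,235:385]
cv2.imwrite('pics/z2.png',np.hstack([cv2.resize(a,(440,480)),cv2.resize(b,(350,480))]))
```

```text
(no output)
```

View pics/z2.png

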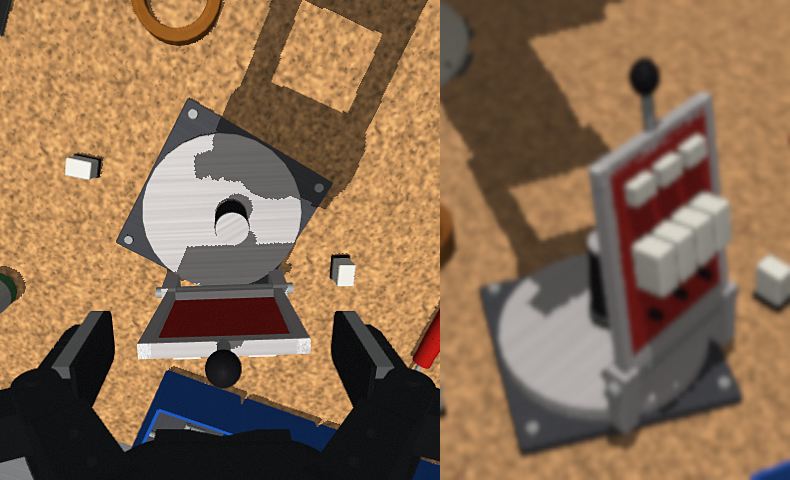

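The board is now nearly upright. The can top is clear at wrist px (332,227), and the knob at (323,368).

Run:
```python
from h import *
w=wrist();
p=onz(w,[(332,227)],.088)[0];print('cap',p)
q=(p+np.array([.547,.112,.088]))/2;x=np.array([np.cos(np.radians(23.2)),np.sin(np.radians(23.2)),0]);print(q)
for off,z in((-.022,.12),(-.022,.060),(-.010,.060)):
    g=q+off*x;g[2]=z;print(delta(g,113.2))
print(onz(w,[(323,368)],.237))
```

```text
cap [0.55594715 0.11375475 0.088     ]
[0.55147357 0.11287737 0.088     ]
(array([0.204, 0.375, 7.222]), np.float64(-0.03736143641191347), array([0.5394, 0.0976, 0.3006]))
(array([0.207, 0.377, 9.622]), np.float64(-0.03736143641191347), array([0.5394, 0.0976, 0.3006]))
(array([-0.273,  0.377,  9.623]), np.float64(-0.03736143641191347), array([0.5394, 0.0976, 0.3006]))
[[0.60776682 0.12623177 0.237     ]]
```

>>> {"method": "play_rows", "body": {
  "increments": [
    [[0.3, 0.37, 1.2, 0], [0.3, 0.37, 2.4, 0], [0.3, 0.37, 3.6, 0], [0.3, 0.37, 4.8, 0], [0.3, 0.37, 6, 0], [0.3, 0.37, 7, 0], [0.3, 0.37, 8, 0], [0.3, 0.37, 8.8, 0], [0.3, 0.37, 9.4, 0], [0.2, 0.37, 9.6, 0], [0, 0.37, 9.6, 0], [-0.2, 0.37, 9.6, 0], [-0.4, 0.37, 9.6, 0], [-0.5, 0.37, 9.6, 0], [-0.5, 0.37, 9.6, 0], [-0.5, 0.37, 9.6, 0]]
  ]
}}

```text
time_s: 7.1
eef_pos: [0.5472, 0.111, 0.0599]
orientation: [-0.201, 0.98, -0.0, 0.0]
ft_force: [-0.3, 0.7, 0.5]
width: 0.0854
grasp_force: 0.0
```

>>> {"method": "play_rows", "body": {
  "increments": [
    [[0, 0, 0, 0], [0, 0, 0, 0], [0, 0, 0, 0], [0, 0, 0, 0], [0, 0, 0, 0], [0, 0, 0, 0], [0, 0, 0, 0], [0, 0, 0, 0]]
  ],
  "gripper": -1,
  "force": 40
}}

```text
time_s: 7.77
eef_pos: [0.5471, 0.1109, 0.0598]
orientation: [-0.201, 0.98, -0.0, 0.0]
ft_force: [-0.3, -0.6, 5.8]
width: 0.034
grasp_force: 39.9
```

>>> {"method": "play_rows", "body": {
  "increments": [
    [[0.1, 0, -0.15, 0], [0.4, 0, -0.4, 0], [0.8, 0, -0.9, 0], [1.2, 0, -1.6, 0], [1.6, 0, -2.4, 0], [2, 0, -3.2, 0], [2.2, 0, -3.6, 0], [2.2, 0, -3.6, 0], [2.2, 0, -3.6, 0]]
  ]
}}

```text
time_s: 8.52
eef_pos: [0.4964, 0.0892, 0.1495]
orientation: [-0.201, 0.98, -0.0, 0.0]
ft_force: [-0.1, 0.1, -1.4]
width: 0.0338
grasp_force: 40.0
```

Run:
```python
from h import *
th=np.radians(73.2-90);o=.0065*np.array([np.cos(th),np.sin(th)])
print(delta([.418-o[0],-.236-o[1],.1],73.2)); s=sensors.sense();print(s['width'],s['ft_force'])
t=grab('top','t3.png')
```

```text
(array([  8.2  , -10.56 ,   1.978]), np.float64(39.95724613701121), array([0.4964, 0.0892, 0.1495]))
0.03377203307633058 [-0.09148745  0.0620229  -1.41735785]
```

>>> {"method": "play_rows", "body": {
  "increments": [
    [[0.3, -0.4, 0, 1], [0.9, -1.2, 0, 4], [1.6, -2.1, 0, 8], [2.4, -3, 0, 12], [3.1, -4, 0, 16], [3.8, -4.9, 0, 20], [4.6, -5.9, 0, 24], [5.3, -6.8, 0, 28], [6, -7.8, 0, 32], [6.8, -8.7, 0, 36], [7.4, -9.6, 0, 39], [7.9, -10.2, 0, 40], [8.2, -10.56, 0, 40], [8.2, -10.56, 0, 40], [8.2, -10.56, 0, 40], [8.2, -10.56, 0, 40]]
  ]
}}

```text
time_s: 9.9
eef_pos: [0.4119, -0.2333, 0.1492]
orientation: [0.146, 0.989, 0.0, -0.0]
ft_force: [0.6, 0.2, -0.3]
width: 0.0337
grasp_force: 40.1
```

Run:
```python
from h import *
th=np.radians(73.2-90);o=.0065*np.array([np.cos(th),np.sin(th)])
print(delta([.418-o[0],-.236-o[1],.043],73.2)); s=sensors.sense();print(s['width'],s['joint_pos'])
w=wrist('w4.png')
```

```text
(array([-0.008, -0.033,  4.246]), np.float64(0.017032119216139563), array([ 0.4119, -0.2333,  0.1492]))
0.03369573474802112 [-6.78473017e-01 -1.82753715e-02  1.78516070e+00  1.37135684e-04
  1.37553516e+00 -1.95637812e+00]
```

View pics/w4.png

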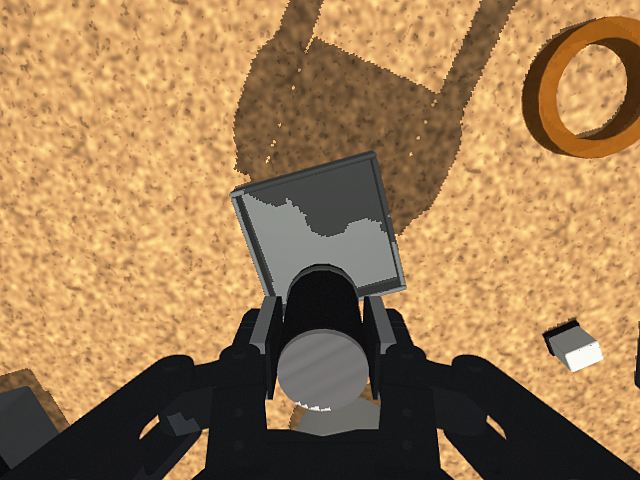

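The can is held upright, its top at (323,370). Tray rim corners are at (232,192), (376,153) and (405,287).

Run:
```python
from h import *
w=wrist();p=onz(w,[(232,192),(376,153),(405,287)],.02);print(p,(p[0]+p[2])/2,np.linalg.norm(p[0]-p[1]))
print('cap',onz(w,[(323,370)],.177))
```

```text
[[ 0.36652231 -0.28823235  0.02      ]
 [ 0.3698082  -0.18130092  0.02      ]
 [ 0.47631314 -0.1848334   0.02      ]] [ 0.42141773 -0.23653288  0.02      ] 0.10698191348158442
cap [[ 0.41985044 -0.2356703   0.177     ]]
```

>>> {"method": "play_rows", "body": {
  "increments": [
    [[0, 0, 1, 0], [0, 0, 2, 0], [0, 0, 3, 0], [0, 0, 3.6, 0], [0, 0, 3.9, 0], [0, 0, 4.05, 0], [0, 0, 4.15, 0], [0, 0, 4.15, 0], [0, 0, 4.15, 0]]
  ]
}}

```text
time_s: 10.75
eef_pos: [0.4123, -0.2343, 0.0467]
orientation: [0.146, 0.989, -0.0, 0.001]
ft_force: [-0.3, 0.6, -1.8]
width: 0.0337
grasp_force: 40.1
```

>>> {"method": "play_rows", "body": {
  "increments": [
    [[0, 0, 0.04, 0], [0, 0, 0.08, 0], [0, 0, 0.12, 0], [0, 0, 0.12, 0]]
  ]
}}

```text
time_s: 11.08
eef_pos: [0.4118, -0.2341, 0.0428]
orientation: [0.146, 0.989, -0.0, -0.0]
ft_force: [-0.2, 0.8, -0.0]
width: 0.0338
grasp_force: 40.1
```

>>> {"method": "play_rows", "body": {
  "increments": [
    [[0, 0, 0.04, 0], [0, 0, 0.06, 0], [0, 0, 0.06, 0]]
  ]
}}

```text
time_s: 11.33
eef_pos: [0.412, -0.2343, 0.0418]
orientation: [0.146, 0.989, -0.0, 0.0]
ft_force: [-1.1, 0.7, 6.6]
width: 0.034
grasp_force: 40.9
```

>>> {"method": "play_rows", "body": {
  "increments": [
    [[0, 0, 0, 0], [0, 0, 0, 0], [0, 0, 0, 0], [0, 0, 0, 0], [0, 0, 0, 0], [0, 0, 0, 0], [0, 0, -0.5, 0], [0, 0, -1.5, 0], [0, 0, -2.5, 0], [0, 0, -3.5, 0], [0, 0, -5, 0], [0, 0, -6.5, 0], [0, 0, -8, 0], [0, 0, -9, 0], [0, 0, -10, 0], [0, 0, -10, 0], [0, 0, -10, 0]]
  ],
  "gripper": 1
}}

```text
time_s: 12.75
eef_pos: [0.4121, -0.2343, 0.2923]
orientation: [0.146, 0.989, -0.001, 0.001]
ft_force: [0.0, -0.4, -0.8]
width: 0.0856
grasp_force: 0.0
```

Run:
```python
from h import *
w=wrist('w5.png'); t=grab('top','t5.png');s=grab('scene','s5.png')
a=cv2.imread('pics/w5.png');b=cv2.imread('pics/t5.png')[190:330,250:420]
cv2.imwrite('pics/z5.png',np.hstack([cv2.resize(a,(400,300)),cv2.resize(b,(364,300))]))
print(delta([.6073-.02,.127-.009,.30],113.2))
```

```text
(array([-2.652, 15.508, -0.39 ]), np.float64(-40.02956639736644), array([ 0.4116, -0.2339,  0.2902]))
```

View pics/z5.png

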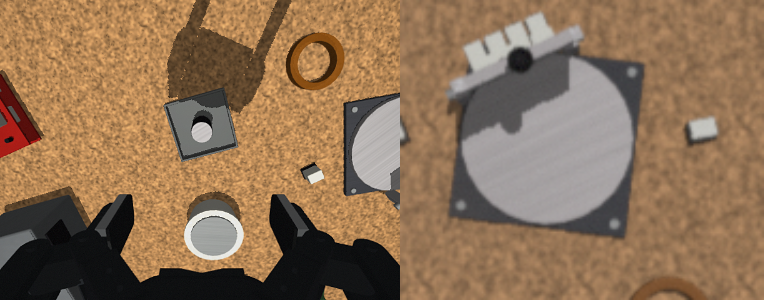

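The can stands in the tray (wrist tile, about (202,130)) and the board stands steep with the knob at tile px (519,60). Back to the knob.

>>> {"method": "play_rows", "body": {
  "increments": [
    [[-0.2, 0.8, -0.4, -2], [-0.4, 2, -0.4, -5], [-0.7, 3.3, -0.4, -9], [-0.9, 4.6, -0.4, -13], [-1.2, 5.9, -0.4, -17], [-1.5, 7.2, -0.4, -20], [-1.7, 8.5, -0.4, -24], [-2, 9.8, -0.4, -28], [-2.3, 11.1, -0.4, -32], [-2.5, 12.4, -0.4, -36], [-2.8, 13.7, -0.4, -39], [-3, 14.8, -0.4, -40], [-3.2, 15.6, -0.4, -40], [-3.3, 16, -0.4, -40], [-3.3, 16.1, -0.4, -40], [-3.3, 16.1, -0.4, -40], [-3.3, 16.1, -0.4, -40]]
  ]
}}

```text
time_s: 14.32
eef_pos: [0.607, 0.1264, 0.3011]
orientation: [-0.201, 0.98, -0.0, -0.0]
ft_force: [0.6, -0.3, -0.3]
width: 0.0854
grasp_force: 0.0
```

Run:
```python
from h import *
w=wrist('w6.png')
k=max(dark(w,(280,230,370,330),40),key=lambda q:q[0]);print(k,onz(w,[k[1]],.237))
print(delta([.6073,.127,.220],113.2))
t=grab('top')
```

```text
(np.int32(1279), array([323.27052385, 257.5809226 ])) [[0.60573264 0.12542625 0.237     ]]
(array([-0.025,  0.023,  3.253]), np.float64(-0.08458907585365694), array([0.607 , 0.1263, 0.3013]))
```

>>> {"method": "play_rows", "body": {
  "increments": [
    [[0, 0, 0.8, 0], [0, 0, 1.6, 0], [0, 0, 2.4, 0], [0, 0, 3, 0], [0, 0, 3.25, 0], [0, 0, 3.25, 0], [0, 0, 3.25, 0]]
  ]
}}

```text
time_s: 15.0
eef_pos: [0.6074, 0.1269, 0.2209]
orientation: [-0.201, 0.98, -0.0, 0.0]
ft_force: [0.3, -0.1, 1.2]
width: 0.0855
grasp_force: 0.0
```

>>> {"method": "play_rows", "body": {
  "increments": [
    [[0, 0, 0, 0], [0, 0, 0, 0], [0, 0, 0, 0], [0, 0, 0, 0], [0, 0, 0, 0], [0, 0, 0, 0], [0, 0, 0, 0], [0, 0, 0, 0], [0, 0, 0, 0], [0, 0, 0, 0]]
  ],
  "gripper": -1,
  "force": 50
}}

```text
time_s: 15.83
eef_pos: [0.6075, 0.1272, 0.2205]
orientation: [-0.201, 0.98, -0.0, 0.0]
ft_force: [-0.6, -1.8, 6.9]
width: 0.0212
grasp_force: 48.6
```

>>> {"method": "play_rows", "body": {
  "increments": [
    [[0.3, 0, 0.05, 0], [0.7, 0, 0.15, 0], [1.1, 0, 0.28, 0], [1.46, 0, 0.41, 0], [1.8, 0, 0.56, 0], [2.15, 0, 0.73, 0], [2.5, 0, 0.91, 0], [2.81, 0, 1.09, 0], [3.1, 0, 1.3, 0], [3.4, 0, 1.53, 0], [3.7, 0, 1.78, 0], [4, 0, 2.04, 0], [4.25, 0, 2.3, 0], [4.5, 0, 2.58, 0], [4.75, 0, 2.88, 0], [4.98, 0, 3.2, 0], [4.98, 0, 3.2, 0], [4.98, 0, 3.2, 0]]
  ]
}}

```text
time_s: 17.33
eef_pos: [0.4924, 0.0781, 0.1397]
orientation: [-0.201, 0.98, -0.0, -0.001]
ft_force: [-3.4, -4.3, -0.4]
width: 0.0206
grasp_force: 52.8
```

Run:
```python
from h import *
t=grab('top','t7.png');s=grab('scene','s7.png')
b=cv2.imread('pics/t7.png')[190:330,250:420];a=cv2.imread('pics/s7.png')[130:300,235:385]
cv2.imwrite('pics/z7.png',np.hstack([cv2.resize(a,(340,385)),cv2.resize(b,(450,385))]))
```

```text
(no output)
```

View pics/z7.png

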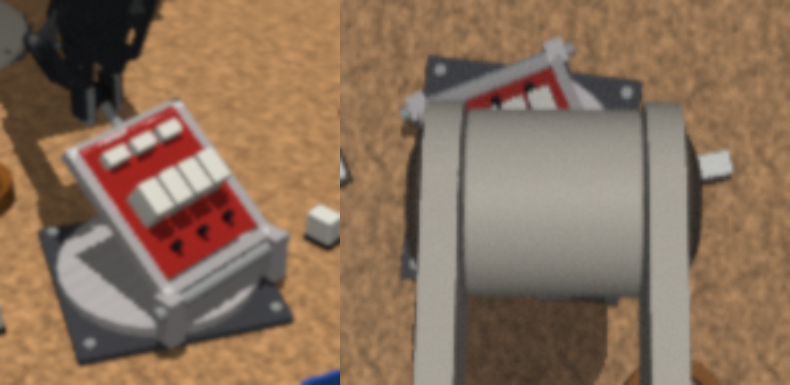

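>>> {"method": "play_rows", "body": {
  "increments": [
    [[0.17, 0, 0.28, 0], [0.34, 0, 0.56, 0], [0.46, 0, 0.77, 0], [0.57, 0, 0.98, 0], [0.67, 0, 1.2, 0], [0.77, 0, 1.44, 0], [0.87, 0, 1.69, 0], [0.87, 0, 1.69, 0], [0.87, 0, 1.69, 0], [0.87, 0, 1.69, 0]]
  ]
}}

```text
time_s: 18.27
eef_pos: [0.4728, 0.0699, 0.0976]
orientation: [-0.201, 0.98, 0.0, -0.0]
ft_force: [1.0, 3.1, -5.3]
width: 0.0211
grasp_force: 53.6
```

Run:
```python
from h import *
s=sensors.sense();e=s['eef_pos'];print(e,s['ft_force'],s['joint_pos'])
for C in((.556,.1044),(.5626,.1059)):
    d=np.array(C)-e[:2];print(np.linalg.norm(d),np.degrees(np.arctan2(d[1],d[0])))
```

```text
[0.47277399 0.0698503  0.09757947] [ 0.95323155  3.12767111 -5.33688432] [-1.48063942e-02  3.56690068e-02  1.84142949e+00  1.38078273e-04
  1.26518582e+00 -1.98992078e+00]
0.09011243456069241 22.544853375404102
0.09678994433853036 21.866975937325112
```

>>> {"method": "play_rows", "body": {
  "increments": [
    [[0, 0.17, 0, 2.5], [-0.015, 0.34, 0, 5], [-0.03, 0.51, 0, 7.5], [-0.06, 0.68, 0, 10], [-0.09, 0.84, 0, 12.5], [-0.13, 1.01, 0, 15], [-0.18, 1.17, 0, 17.5], [-0.235, 1.33, 0, 20], [-0.3, 1.49, 0, 22.5], [-0.365, 1.65, 0, 25], [-0.44, 1.79, 0, 27.5], [-0.5, 1.92, 0, 29.5], [-0.5, 1.92, 0, 29.5], [-0.5, 1.92, 0, 29.5], [-0.5, 1.92, 0, 29.5]]
  ]
}}

```text
time_s: 19.52
eef_pos: [0.4669, 0.1186, 0.0981]
orientation: [0.055, 0.998, -0.0, 0.001]
ft_force: [12.1, 0.3, -9.8]
width: 0.0212
grasp_force: 53.3
```

>>> {"method": "play_rows", "body": {
  "increments": [
    [[0, 0, 0, 0], [0, 0, 0, 0], [0, 0, 0, 0], [0, 0, 0, 0], [0, 0, 0, 0], [0, 0, 0, 0], [0, 0, -0.4, 0], [0, 0, -1.2, 0], [0, 0, -2, 0], [0, 0, -3, 0], [0.5, 0, -4, 0], [1, 0, -5, 0], [2, 0, -6, 0], [2.5, 0, -7, 0], [2.5, 0, -7.5, 0], [2.5, 0, -7.5, 0], [2.5, 0, -7.5, 0]]
  ],
  "gripper": 1
}}

```text
time_s: 20.93
eef_pos: [0.4034, 0.1257, 0.2862]
orientation: [0.055, 0.998, 0.0, 0.001]
ft_force: [0.0, 0.6, -1.1]
width: 0.0853
grasp_force: 0.0
```

Run:
```python
from h import *
w=wrist('w8.png');s=grab('scene','s8.png')
k=[max(dark(s,(230,185,310,260),40) or [(0,0)],key=lambda q:q[0])];print(k)
b=cv2.imread('pics/w8.png')[:,80:560];a=cv2.imread('pics/s8.png')[150:300,225:375]
cv2.imwrite('pics/z8.png',np.hstack([cv2.resize(a,(320,320)),b[:320] if 0 else cv2.resize(b,(480,320)) if 0 else b[100:420]]))
```

```text
[(0, 0)]
```

View pics/z8.png

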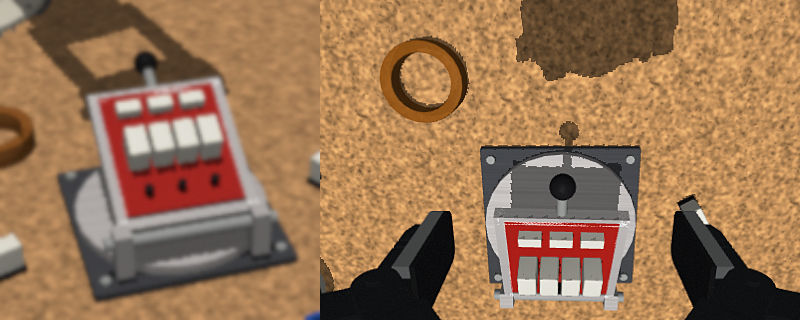

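The wrist view shows the plate's edge and the board's free edge parallel. The knob is at wrist px (323,287) and scene px (293,179). Now I'll check the tilt numerically.

Run:
```python
from h import *
w=wrist();s=grab('scene')
kw=max(dark(w,(295,260,350,320),50),key=lambda q:q[0]);ks=max(dark(s,(283,168,303,190),55),key=lambda q:q[0]);print(kw,ks)
k=tri(w,[kw[1]],s,[ks[1]])[0];print(k,'tilt',np.arcsin((k[2]-.05)/.19))
def L(y): 
    return None
P=onz(w,[(482-240,247),(641-240,247)],.01);Q=onz(w,[(496-240,311),(632-240,311)],.05+.155*np.sin(.349))
ang=lambda P:np.degrees(np.arctan2(*(P[0]-P[1])[[1,0]]));print(ang(P),ang(Q),P,Q)
c=P.mean(0);print(ang(P)-90)
```

```text
(np.int32(562), array([322.53380783, 287.98932384])) (np.int32(62), array([292.87096774, 178.77419355]))
[0.46674991 0.11863991 0.12156895 0.00078997] tilt 0.38620827437625677
-96.31273779180505 -96.31565846805819 [[0.45553973 0.02510389 0.01      ]
 [0.47591878 0.20931951 0.01      ]] [[0.49211567 0.05130618 0.10300353]
 [0.50645449 0.18086102 0.10300353]]
-186.31273779180503
```

>>> {"method": "play_rows", "body": {
  "increments": [
    [[0, -1, -0.5, 0], [0, -2, -1, 0], [0, -3, -1, 0], [0, -4.2, -1, 0], [0, -5.4, -1, 0], [0, -6.6, -1, 0], [0, -7.8, -1, 0], [0, -9, -1, 0], [0, -10, -1, 0], [0, -10, -1, 0], [0, -10, -1, 0], [0, -10, -1, 0]]
  ]
}}

```text
time_s: 22.13
eef_pos: [0.3758, -0.1226, 0.3099]
orientation: [0.055, 0.998, 0.0, -0.0]
ft_force: [-0.7, 0.7, 0.0]
width: 0.0851
grasp_force: 0.0
```

Run:
```python
from h import *
t=grab('top','t9.png');s=grab('scene','s9.png')
ks=max(dark(s,(283,168,303,190),55),key=lambda q:q[0])
p=proj(t,[[.4667,.1186,.119]])[0];print(p)
x,y=p.astype(int);kt=max(dark(t,(x-12,y-12,x+13,y+13),50),key=lambda q:q[0]);print(kt,ks)
k=tri(t,[kt[1]],s,[ks[1]])[0];print(k,np.arcsin((k[2]-.05)/.19))
b=cv2.imread('pics/t9.png')[190:350,250:520];cv2.imwrite('pics/z9.png',cv2.resize(b,(800,474)))
```

```text
[310.42766017 291.39468338]
(np.int32(77), array([310.37662338, 293.49350649])) (np.int32(53), array([292.66037736, 178.30188679]))
[0.46249301 0.11931067 0.12023701 0.00149684] 0.3786521671461471
```

View pics/z9.png

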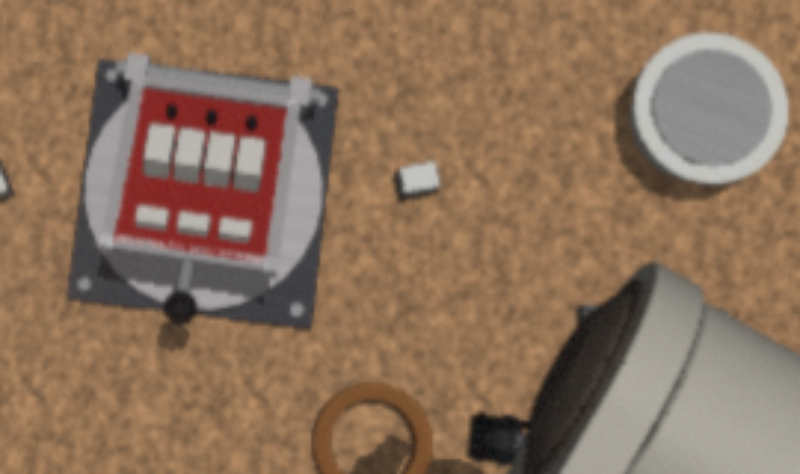

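The swivel is square. Tilt estimates range from 0.35 to 0.39 rad, inside the 0.279–0.419 band, and the arm is clear of everything. Handing in.

```bash
python3 -c "
from h import *
print(workorder.close_job())"
```

```text
the job is handed in; nothing more can be done
None
```

The job is handed in: the capacitor stands upright in the tray, and the board slopes at about 0.35–0.39 rad (20–22°), square with the base plate, with the arm clear and no bystander seen disturbed; no verdict came back.

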